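# Unhook a drained slide rack and stand it in the staining dish

## Task

The rack of microscope slides has drained on its barbed hook. Take it off the hook without wrenching it (raise it, tilt its foot outward and back it over the barb), then lower it gently into the white staining dish until it stands fully home on the bottom, and only then let go. Leave the dish and the things around it where they are.

Things in the scene. Friction and masses are not known exactly. Their poses are not given: they have to be found in the camera images.
- rack: Steel slide rack holding six glass slides, loose, about 0.2 kg (0.16-0.26). Origin: centre of its underside; z up, hook passes through along y. Basket 62 (x) x 84 (y) mm, 30 high; above it a yoke, then a flat strip handle 26 wide (x), 3 thick (y) from 75 to 170 up. Symmetric about x and y. Pressing it on the hook with over 15 N or on the dish with over 25 spoils it; 3-5 N is enough to feel a stop.
- slot (a point): Centre of the oblong hanging slot through the strip handle, 106 mm above the rack's underside: 14 mm wide (x), 19 mm high (z), 3 mm deep (y). As the rack hangs, the slot's top edge rests on the hook rod, so it can rise 14 mm before its lower edge meets the rod from below. Moves with the rack.
- grip (a point): Centre of the black plastic grip on top of the handle, 190 mm above the rack's underside and 84 mm above the slot: 24 (x) x 14 (y) x 44 mm tall. Best pinched from above across its 14 mm (y). Moves with the rack.
- stand: Draining stand, fixed. Origin: underside centre; drip pan 130 (x) x 200 (y) x 14 mm. Post at x +17, y +78 (176 tall) carries a clamp head at height 150; a 5 mm round rod runs level from it along -y, at x 0 and height 150 (its axis), and ends in the upturned barbed hook at the -y end. The rack hangs on the rod between clamp and hook.
- bend (a point): Middle of the range in which the rod's axis turns up into the hook (stand x 0, y -50, height 150). The rod is clamped by hand at any reach: the true bend lies up to 20 mm either way along y from this point and must be felt or seen. An upright strip slid outward stops on the barb tip with its middle 4 mm before the bend. It does not move in use.
- barb (a point): Barb tip at that middle reach; the true one is off by as much as the bend. Hook in 5 mm rod (axes): from the bend the nose goes 7 mm out (-y), 19 up; the barb returns 7 mm (+y), 1 up, ending over the bend. The slot cannot pass upright: tilt the rack 36-40 deg, foot to -y, grip to +y, lead the slot along rod and nose and over the top, its lower edge lightly held to the rod's underside (slack 3 mm).
- dish: White moulded staining dish, empty, loose, 0.35 kg. Origin: centre of its underside; z up. Inside 67 (x) x 89 (y) mm, floor 4 mm thick, walls up to 44, rim flared outward to 49 high (lead-in about 5 mm). The rack fits with 2.5 mm all round, its y along the dish's y, either way round.
- timer: Small white digital timer lying on the bench, 62 x 62 x 14 mm; origin: centre of its underside. Leave alone.
- forceps: Steel forceps lying on the bench, 128 mm long (along its y), 15 wide, 8 high; origin: centre of its underside. Leave alone.
- wash_bottle: Squeeze wash bottle with bent red spout, 68 x 83 x 198 mm, upright; origin: centre of its underside. Leave alone.

How it is judged:
By the outcome, as a careful person would: the job done as asked, in the order asked, and still so for the second after the job is handed in, with the robot touching nothing.
It also fails if it takes over 72 s, if anything falls off the work surface, if the arm or the gripper's body presses on something with over 40 N, if the wrist force passes 120 N, or if a joint passes its speed limit or range.

## Robot

A 7-joint arm with a two-finger parallel gripper is mounted at the origin on a cart in front of the work surface, level with it; the furniture and walls round the work are solid. World frame = base frame: x ahead of the robot, y to its left, z up, the work surface at z = 0. Lengths are in m, angles in rad, forces in N, time in s.
With the tool pointing down it reaches from about 0.425 to 0.925 m from the base axis. Payload 6.8 kg.
Tool frame: the origin (TCP) lies on the centre line of the jaws, within the pads' length; the fingertips stand 11 mm ahead of it and the grasp point (between the pads) lies 8 mm behind it; z points along the fingers, y is the direction in which the jaws open and shut (so a half turn about z gives the same grasp; the last joint's range is limited). The gripper opens to 85 mm and grips with 20 to 120 N. Pads are 22 mm wide; open, the fingers measure 114 mm over their backs; the gripper's body (76 mm by 85 mm) begins 54 mm behind the grasp point. The pads swing forward as they close: fully open they stand 13 mm farther back than shut.
Start: joints at [-1.402, 0.477, 0.022, 1.555, -0.011, 1.109, -0.083], TCP at [0.184, 0.649, 0.242] pointing down, gripper open.
Joint ranges: [-2.96, 2.96], [-0.34, 2.1], [-1.41, 1.46], [0.24, 2.44], [-1.37, 4.51], [0.17, 1.92], [-2.96, 2.96]. Speed limits (rad/s): [2.39, 2.39, 3.14, 3.14, 3.14, 3.14, 3.14].

## Interface

Orientations are given as a rotation vector (axis times angle).
In Python, from bench import r gives the robot as it stands.
- The arm moves only by the tool send_rows, never from a script. Its argument "deltas" is a list of rows, each a list of 7 numbers: the opening, from 0 (shut) to 1 (fully open), then the shift along the tool's x, y, z as a fraction of full scale, then the turn, a rotation vector about the tool's x, y, z as a fraction of full scale. In form: [[hand, x, y, z, ax, ay, az], ...]. A call has 1 to 20 rows; each row is the pose to reach, as a shift and turn from the pose commanded when the call began, along the tool's axes at that moment, turning the shorter way round; what a row does not reach only later rows make up. Full scale, the value 1, is 150 mm for a shift and 180 degrees for a turn. A row lasts 1/12 s, in which the tool goes at most 41.7 mm and 7.16 degrees, less where a joint would pass 70% of its speed; a pose out of reach is approached as far as the arm can. A call with a number of a shift or a turn outside -1 to 1 is refused whole. A call with a gripper value outside its range is refused whole. The fingers move at their own pace and stop on an object; "squeeze" is the grip in N (left out, the last holds). Time passes only in rows, so rows that repeat a pose let the fingers close. It gives the time, the measured TCP pose, the force and the opening at its end, in the units of the state.
- r.get_obs(): the state, without advancing time (a new reading comes with each control period).
- r.grab_frame(name): name is "scene" or "side" or "wrist"; returns a dict with "pixels" (384x512x3 uint8, red, green, blue), "camera_matrix" (3x3 intrinsics, pixels), "rvec" (rotation vector, rad) and "tvec" (3), from world to camera coordinates, as OpenCV has them. Camera axes: x right, y down, z forward; pixel columns grow to the right and rows downward; lengths in m; the calibration is good to about 2 mm. A picture is of the moment at which its call begins. There is no depth.
- r.hand_in(): hands the job in, once; it reports no verdict.
The state is a dict: "clock": time; "joints": joint angles; "qvel": joint speeds; "tau": joint torques, N m; "tcp_pos": TCP position; "orientation": TCP orientation; "contact_force": force on the tool from outside, world axes, zero at the start; "moment": the same for the moment, N m; "grip_width": finger opening in m.
Only numpy, scipy, OpenCV 4.12 (cv2) and the standard library are available. Lean on these libraries where they do the work, as an engineer would, in place of code of your own. Each camera call takes 0.05 s, during which the arm holds its last target. There are 200 camera calls.

## Working session

There is one attempt and no reset: what is moved stays moved. The work goes in short steps, Python scripts to look and compute and a tool call to move; the robot and the scene stay as the last step left them, time stands still between calls to the robot, and variables do not carry over. Pictures are saved under pics/ and viewed, about 8 in all and at most 12, crops included, and the job is handed in when it is done.

Besides the shell and the picture viewer there is one more tool, called after "Request:" as a command line: name --pt "numbers of a row" for each row, then --argument value for the rest. send_rows: Moves the arm, as the interface text tells. Shift numbers are shares of 150 mm and turn numbers shares of 180 degrees, none past 1 either way. Its arguments: {"type":"object","properties":{"deltas":{"type":"array","items":{"type":"array","items":{"type":"number"}}},"squeeze":{"type":"number"}},"required":["deltas"]}

```bash
mkdir -p pics; ls; cat > h.py <<'E'
import numpy as np,cv2,json
from bench import r
from scipy.spatial.transform import Rotation as R
def grab(n,fn):
    f=r.grab_frame(n); im=np.array(f["pixels"]); cv2.imwrite("pics/"+fn+".png",im[:,:,::-1])
    np.savez("pics/"+fn+".npz",im=im,K=f["camera_matrix"],rv=f["rvec"],tv=f["tvec"]); return im
def cam(fn):
    d=np.load("pics/"+fn+".npz"); Rm=cv2.Rodrigues(d["rv"].astype(float))[0]; return d["im"],d["K"],Rm,d["tv"].reshape(3)
def ray(fn,uv):
    _,K,Rm,t=cam(fn); d=Rm.T@np.linalg.inv(K)@np.array([uv[0],uv[1],1.]); return -Rm.T@t,d/np.linalg.norm(d)
def onz(fn,uv,z):
    c,d=ray(fn,uv); return c+d*(z-c[2])/d[2]
def tri(a,ua,b,ub):
    c1,d1=ray(a,ua);c2,d2=ray(b,ub); s=np.linalg.lstsq(np.c_[d1,-d2],c2-c1,rcond=None)[0]
    p,q=c1+s[0]*d1,c2+s[1]*d2; return (p+q)/2,np.linalg.norm(p-q)
def proj(fn,p):
    _,K,Rm,t=cam(fn); x=K@(Rm@np.array(p)+t); return x[:2]/x[2]
def plan(pos,Rt):
    "row numbers to go to pos, rotation Rt"
    o=r.get_obs(); R0=R.from_rotvec(o["orientation"]); print("d",np.round(R0.inv().apply(np.array(pos)-o["tcp_pos"])/.15,3),"t",np.round((R0.inv()*Rt).as_rotvec()/np.pi,3))
E
python3 - <<'E'
from h import *
for n in("scene","side","wrist"): grab(n,n+"0")
a=[cv2.imread(f"pics/{n}0.png") for n in("scene","side")]
cv2.imwrite("pics/m.png",np.vstack(a)[:, :])
for n in("scene","side","wrist"):
    print(n,ray(n+"0",(256,192)),cam(n+"0")[1][0,0])
o=r.get_obs();print({k:np.round(v,3) for k,v in o.items()})
E
```

```text
pics
scene (array([ 0.14628017, -0.88688112,  0.562097  ]), array([ 0.41182614,  0.81507399, -0.40749678])) 437.0893740038494
side (array([ 0.31143548, -1.04718371,  0.60334227]), array([ 0.24142769,  0.86941024, -0.4310899 ])) 434.47611315172315
wrist (array([0.10465517, 0.67137621, 0.37287639]), array([ 0.31104899, -0.08719583, -0.94638545])) 271.91484822321524
{'clock': np.float64(0.15), 'joints': array([-1.402,  0.478,  0.022,  1.556, -0.012,  1.109, -0.083]), 'qvel': array([-0.   , -0.002, -0.   , -0.003,  0.   ,  0.   ,  0.   ]), 'tau': array([ 2.0000e-03, -5.9692e+01,  1.6100e+00, -2.8149e+01,  1.3000e-02,
        6.0000e-03, -0.0000e+00]), 'tcp_pos': array([0.184, 0.649, 0.242]), 'orientation': array([-4.330e-01, -3.111e+00,  2.000e-03]), 'contact_force': array([ 1.668, -0.688,  0.229]), 'moment': array([-0.015, -0.015, -0.008]), 'grip_width': np.float64(0.086)}
```

View pics/scene0.png

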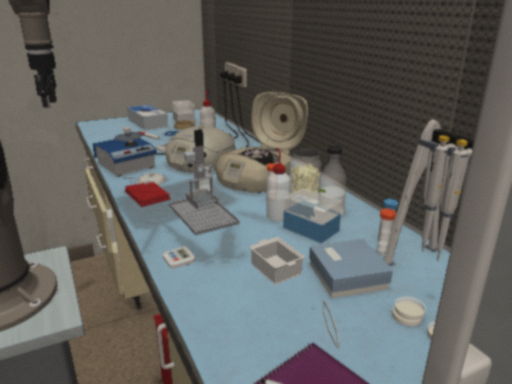

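View pics/side0.png

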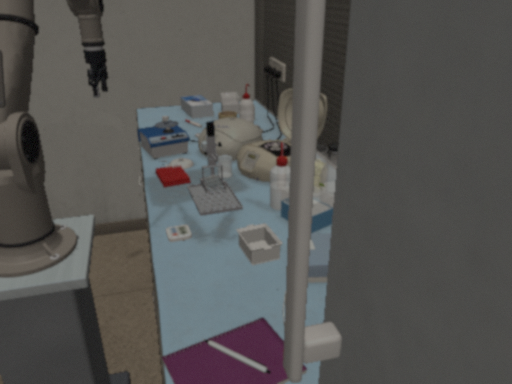

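The scene view shows the rack hanging over the drip pan, with the grip near (199,138), the pan near (205,212), the dish near (276,258) and the timer near (179,257). In the side view the grip is near (211,130), the pan near (214,197) and the dish near (259,243). I'll zoom in on both.

```bash
python3 - <<'E'
from h import *
def crop(fn,x,y,w,h,s): return cv2.resize(cv2.imread(f"pics/{fn}.png")[y:y+h,x:x+w],None,fx=s,fy=s,interpolation=cv2.INTER_CUBIC)
a=crop("scene0",165,120,80,118,5); b=crop("side0",180,115,64,118,5)
cv2.imwrite("pics/z1.png",np.hstack([a,b]))
# pan corners approx + dish
for fn,n,uv,z in [("scene0","panL",(170,206),.014),("scene0","panR",(238,220),.014),("scene0","panN",(187,234),.014),("scene0","panF",(214,192),.014),
 ("scene0","dishL",(251,247),.049),("scene0","dishF",(275,238),.049),("scene0","dishR",(303,262),.049),("scene0","dishN",(277,268),.049),("scene0","timer",(179,257),.014)]:
    print(n,np.round(onz(fn,uv,z),3))
print(tri("scene0",(199,138),"side0",(211,130)))
E
```

```text
panL [0.435 0.23  0.014]
panR [0.574 0.066 0.014]
panN [0.427 0.054 0.014]
panF [0.584 0.266 0.014]
dishL [ 0.518 -0.127  0.049]
dishF [ 0.586 -0.115  0.049]
dishR [ 0.591 -0.23   0.049]
dishN [ 0.53  -0.225  0.049]
timer [ 0.376 -0.041  0.014]
(array([0.51312212, 0.17407338, 0.21943014]), np.float64(0.003141190808419539))
```

View pics/z1.png

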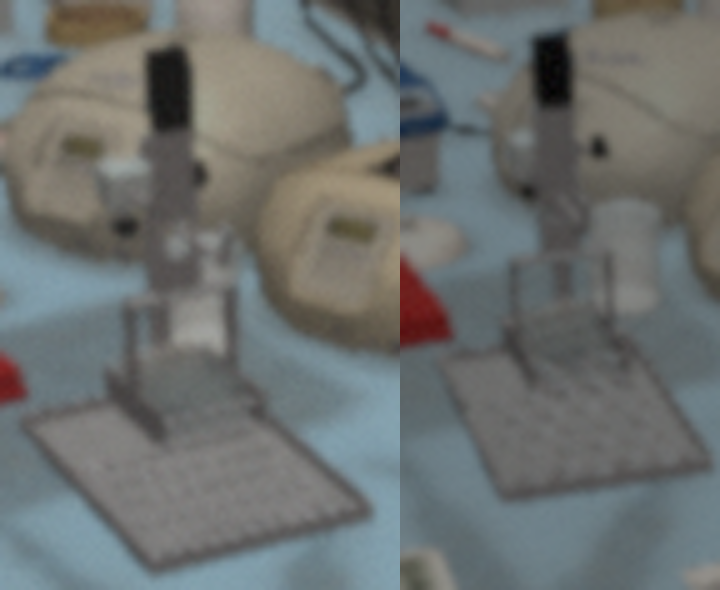

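The crop gives pan corners in the scene view at L(170,204), N(196,234) and R(239,223), and in the side view at L(190,189), N(201,214) and R(242,208). The grip is at (198.6,137.6) in the scene view and (210.4,129.4) in the side view. The hook end faces the camera (-y).

```bash
python3 - <<'E'
from h import *
S={"L":((170,204),(190,189)),"N":((196,234),(201,214)),"R":((239,223),(242,208))}
for k,(a,b) in S.items(): print(k,np.round(onz("scene0",a,.014),3),np.round(onz("side0",b,.014),3))
print("grip",onz("scene0",(198.6,137.6),.227),onz("side0",(210.4,129.4),.227),tri("scene0",(198.6,137.6),"side0",(210.4,129.4)))
o=r.get_obs();print(R.from_rotvec(o["orientation"]).as_matrix().round(2))
# dish: contour of low-saturation bright region near (276,258)
for fn,(x,y,w,h) in(("scene0",(240,230,75,55)),("side0",(228,218,62,52))):
    im=cam(fn)[0][y:y+h,x:x+w]; hsv=cv2.cvtColor(im,cv2.COLOR_RGB2HSV); m=((hsv[:,:,1]<60)&(hsv[:,:,2]>70)).astype(np.uint8)
    c=max(cv2.findContours(m,0,1)[0],key=cv2.contourArea)[:,0]+[x,y]; 
    ext=[c[c[:,0].argmin()],c[c[:,1].argmin()],c[c[:,0].argmax()],c[c[:,1].argmax()]]; print(fn,len(c),[tuple(map(int,e)) for e in ext])
a=cv2.resize(cv2.imread("pics/scene0.png")[230:285,240:315],None,fx=5,fy=5,interpolation=2);b=cv2.resize(cv2.imread("pics/side0.png")[215:270,228:293],None,fx=5,fy=5,interpolation=2)
cv2.imwrite("pics/z2.png",np.hstack([a,b]))
E
```

```text
L [0.439 0.243 0.014] [0.444 0.22  0.014]
N [0.447 0.043 0.014] [0.451 0.043 0.014]
R [0.569 0.049 0.014] [0.573 0.048 0.014]
grip [0.50691558 0.15944022 0.227     ] [0.50767937 0.15103839 0.227     ] (array([0.51087987, 0.1706969 , 0.22210913]), np.float64(0.002450478499944231))
[[-0.96  0.27 -0.  ]
 [ 0.27  0.96 -0.  ]
 [-0.   -0.   -1.  ]]
scene0 402 [(240, 237), (277, 230), (314, 284), (250, 284)]
side0 225 [(228, 218), (228, 218), (289, 269), (228, 269)]
```

View pics/z2.png

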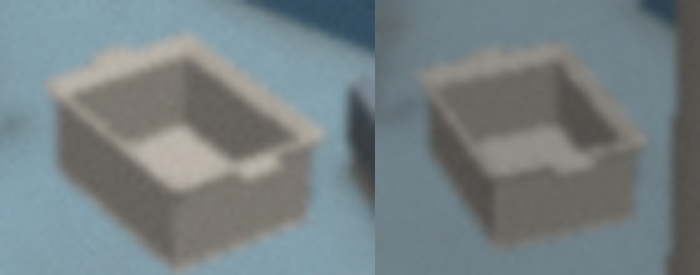

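The zoom gives the dish rim corners. In the scene view they are L(250,247), F(278,238), R(304.4,256.4) and N(275,268). In the side view they are L(238,230.6), F(266,224), R(282,243.4) and N(251,250). Stand yaw is about 2.5°, with its centre near (0.510,0.146). I'll start the approach.

Request:
send_rows --pt "1 -0.2 -0.17 -0.2 0 0 0" --pt "1 -0.4 -0.34 -0.2 0 0 0" --pt "1 -0.6 -0.5 -0.2 0 0 0" --pt "1 -0.8 -0.7 -0.2 0 0 0" --pt "1 -1 -0.86 -0.2 0 0 0" --pt "1 -1 -0.86 -0.2 0 0 0" --pt "1 -1 -0.86 -0.2 0 0 0"

```text
clock: 0.73
tcp_pos: [0.2956, 0.4819, 0.2725]
orientation: [0.442, 3.11, -0.0]
contact_force: [-0.6, 0.1, 0.4]
grip_width: 0.0854
```

Request:
send_rows --pt "1 -0.2 -0.17 -0.2 0 0 0" --pt "1 -0.4 -0.34 -0.2 0 0 0" --pt "1 -0.6 -0.5 -0.2 0 0 0" --pt "1 -0.8 -0.7 -0.2 0 0 0" --pt "1 -1 -0.86 -0.2 0 0 0" --pt "1 -1 -0.86 -0.2 0 0 0" --pt "1 -1 -0.86 -0.2 0 0 0"

```text
clock: 1.32
tcp_pos: [0.4034, 0.3184, 0.3024]
orientation: [0.438, 3.111, 0.0]
contact_force: [-0.9, 0.9, -0.6]
grip_width: 0.0855
```

```bash
python3 - <<'E'
from h import *
D=[((250,247),(238,230.6)),((278,238),(266,224)),((304.4,256.4),(282,243.4)),((275,268),(251,250))]
A=[];B=[]
for a,b in D: A.append(onz("scene0",a,.049));B.append(onz("side0",b,.049))
A=np.array(A);B=np.array(B);print(A.round(3),B.round(3),A.mean(0),B.mean(0))
for P in (A,B):
  e=[P[0]-P[3],P[1]-P[2],P[1]-P[0],P[2]-P[3]]; print([ (round(np.linalg.norm(v),3),round(np.degrees(np.arctan2(v[1],v[0])),1)) for v in e])
o=r.get_obs();print(o["clock"],o["tcp_pos"],o["joints"].round(2)); ang=np.radians(2.5)
c,s=np.cos(ang),np.sin(ang)
plan([.508,.155,.32],R.from_matrix(np.array([[-c,-s,0],[-s,c,0],[0,0,-1]]).T.T))
E
```

```text
[[ 0.516 -0.126  0.049]
 [ 0.593 -0.118  0.049]
 [ 0.605 -0.213  0.049]
 [ 0.526 -0.224  0.049]] [[ 0.519 -0.133  0.049]
 [ 0.596 -0.119  0.049]
 [ 0.606 -0.218  0.049]
 [ 0.527 -0.226  0.049]] [ 0.56012254 -0.17019799  0.049     ] [ 0.56184017 -0.17394397  0.049     ]
[(np.float64(0.098), np.float64(95.8)), (np.float64(0.095), np.float64(97.5)), (np.float64(0.076), np.float64(5.4)), (np.float64(0.079), np.float64(7.7))]
[(np.float64(0.094), np.float64(95.3)), (np.float64(0.099), np.float64(95.8)), (np.float64(0.078), np.float64(9.8)), (np.float64(0.079), np.float64(5.9))]
1.3167 [0.40340791 0.31843401 0.30239088] [-0.96  0.15  0.19  1.87 -0.03  1.12  0.53]
d [-0.971 -0.854 -0.118] t [ 0.     0.    -0.103]
```

Request:
send_rows --pt "1 -0.2 -0.17 -0.12 0 0 -0.03" --pt "1 -0.4 -0.34 -0.12 0 0 -0.06" --pt "1 -0.6 -0.5 -0.12 0 0 -0.08" --pt "1 -0.8 -0.7 -0.12 0 0 -0.103" --pt "1 -0.97 -0.854 -0.12 0 0 -0.103" --pt "1 -0.97 -0.854 -0.12 0 0 -0.103" --pt "1 -0.97 -0.854 -0.12 0 0 -0.103" --pt "1 -0.97 -0.854 -0.12 0 0 -0.103"

```text
clock: 1.98
tcp_pos: [0.5069, 0.159, 0.32]
orientation: [0.079, -3.14, -0.001]
contact_force: [-0.0, -0.1, 0.7]
grip_width: 0.0852
```

```bash
python3 - <<'E'
from h import *
grab("wrist","w1");o=r.get_obs();print(o["tcp_pos"],o["joints"].round(2)); print(ray("w1",(256,192)))
print(proj("w1",[.508,.155,.249]),proj("w1",[.508,.155,.0]))
E
```

```text
[0.50667689 0.15926441 0.31996802] [-0.69  0.17  0.3   1.82 -0.06  1.16  1.26]
(array([0.42424084, 0.15456834, 0.45147555]), array([ 0.32154162,  0.01936132, -0.94669748]))
[250.45086705 209.41374346] [252.8425008  152.39216939]
```

View pics/w1.png

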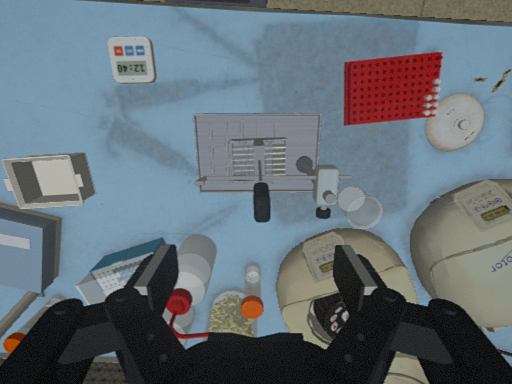

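The wrist view shows the grip at about (262,185-222), the rod running from the clamp at (325,180) to the hook at about (198,182), and the dish at about (48,180). I'll take one zoom on the rod and dish.

```bash
python3 - <<'E'
from h import *
im=cv2.imread("pics/w1.png")
a=cv2.resize(im[100:230,185:345],None,fx=5,fy=5,interpolation=2)[:, :]
b=cv2.resize(im[140:220,0:100],None,fx=3,fy=3,interpolation=2)
a=cv2.resize(im[160:230,185:345],None,fx=5,fy=5,interpolation=2)
out=np.zeros((350+240,800,3),np.uint8); out[:350]=a; out[350:,:300]=b; c=cv2.resize(im[105:185,185:345],None,fx=3,fy=3,interpolation=2); out[350:,310:790]=c
cv2.imwrite("pics/z3.png",out)
E
```

```text
(no output)
```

View pics/z3.png

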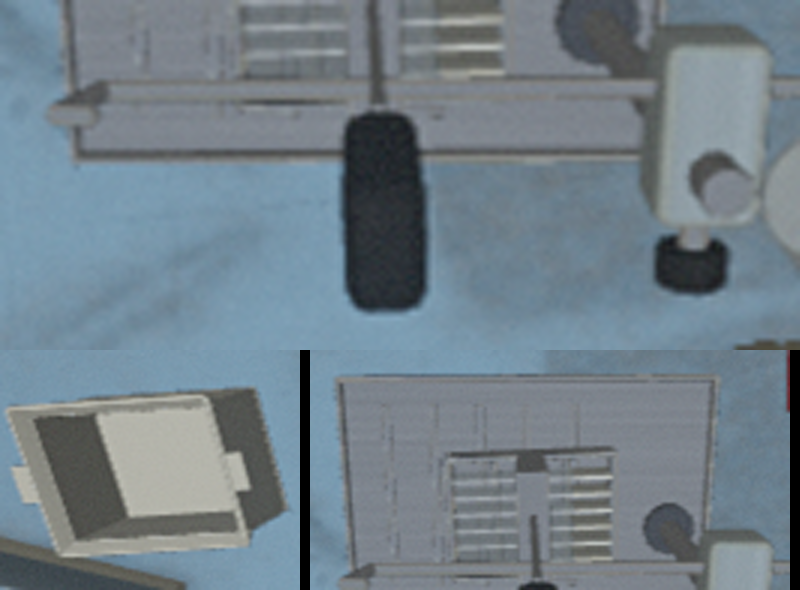

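```bash
python3 - <<'E'
from h import *
f=lambda x,y:(x/5+185,y/5+160); g=lambda x,y:(x/3,140+(y-350)/3); k=lambda x,y:((x-310)/3+185,105+(y-350)/3)
W=lambda p,z:onz("w1",p,z).round(4)
print("rod",W(f(110,90),.150),W(f(640,90),.150))
print("bend",W(f(105,90),.150),"barb tip",W(f(98,115),.170),"nose",W(f(50,115),.169))
print("grip top",W(f(386,300),.249),W(f(345,300),.249),W(f(427,300),.249)," bottom",W(f(380,115),.205))
print("strip",W(f(376,75),.17))
print("pan",W(k(340,378),.014),W(k(717,378),.014),W(f(75,155),.014))
P=np.array([W(g(*q),.049) for q in((8,410),(210,397),(248,545),(62,555))]);print(P,P.mean(0))
e=[P[1]-P[0],P[2]-P[3],P[3]-P[0],P[2]-P[1]];print([(np.linalg.norm(v).round(3),np.degrees(np.arctan2(v[1],v[0])).round(1)) for v in e])
E
```

```text
rod [0.5124 0.1035 0.15  ] [0.5064 0.2254 0.15  ]
bend [0.5125 0.1024 0.15  ] barb tip [0.5123 0.1043 0.17  ] nose [0.5131 0.0937 0.169 ]
grip top [0.5168 0.165  0.249 ] [0.5172 0.1583 0.249 ] [0.5165 0.1716 0.249 ]  bottom [0.4987 0.1639 0.205 ]
strip [0.5004 0.1638 0.17  ]
pan [0.4505 0.0627 0.014 ] [0.4409 0.2572 0.014 ] [0.5757 0.0685 0.014 ]
[[ 0.529  -0.2201  0.049 ]
 [ 0.5174 -0.1179  0.049 ]
 [ 0.5963 -0.1111  0.049 ]
 [ 0.607  -0.2108  0.049 ]] [ 0.562425 -0.164975  0.049   ]
[(np.float64(0.103), np.float64(96.5)), (np.float64(0.1), np.float64(96.1)), (np.float64(0.079), np.float64(6.8)), (np.float64(0.079), np.float64(4.9))]
```

The rod lies at x≈0.51 with yaw 2.8°, the bend is at y≈0.102, and the grip is at (0.5085,0.164). The dish is at (0.562,-0.168) with yaw 6.3°. Now the descent and grip.

Request:
send_rows --pt "1 -0.013 0.031 0.15 0 0 -0.002" --pt "1 -0.013 0.031 0.3 0 0 -0.002" --pt "1 -0.013 0.031 0.45 0 0 -0.002" --pt "1 -0.013 0.031 0.58 0 0 -0.002" --pt "1 -0.013 0.031 0.67 0 0 -0.002" --pt "1 -0.013 0.031 0.67 0 0 -0.002" --pt "1 -0.013 0.031 0.67 0 0 -0.002" --pt "1 -0.013 0.031 0.67 0 0 -0.002"

```text
clock: 2.7
tcp_pos: [0.5094, 0.1624, 0.2207]
orientation: [-0.086, 3.139, 0.001]
contact_force: [-0.2, 0.1, 0.0]
grip_width: 0.0855
```

Request:
send_rows --pt "0 0 0 0 0 0 0" --pt "0 0 0 0 0 0 0" --pt "0 0 0 0 0 0 0" --pt "0 0 0 0 0 0 0" --pt "0 0 0 0 0 0 0" --pt "0 0 0 0 0 0 0" --pt "0 0 0 0 0 0 0" --pt "0 0 0 0 0 0 0" --pt "0 0 0 0 0 0 0" --pt "0 0 0 0 0 0 0" --pt "0 0 0 0 0 0 0" --pt "0 0 0 0 0 0 0" --squeeze 60

```text
clock: 3.7
tcp_pos: [0.5095, 0.1606, 0.22]
orientation: [-0.083, 3.14, -0.0]
contact_force: [0.1, -2.4, 3.2]
grip_width: 0.0133
```

```bash
python3 - <<'E'
from h import *
o=r.get_obs();print({k:np.round(v,4) for k,v in o.items() if k!="qvel"})
E
```

```text
{'clock': np.float64(3.7), 'joints': array([-0.6666,  0.2734,  0.2933,  1.9324, -0.0958,  0.9487,  1.2958]), 'tau': array([-9.47900e-01, -4.00953e+01,  1.90450e+00, -2.41759e+01,
       -5.41700e-01, -2.55000e-02, -8.00000e-04]), 'tcp_pos': array([0.5095, 0.1606, 0.22  ]), 'orientation': array([-8.28e-02,  3.14e+00, -3.00e-04]), 'contact_force': array([ 0.1374, -2.4222,  3.2299]), 'moment': array([-0.478 , -0.1659,  0.0701]), 'grip_width': np.float64(0.0133)}
```

Request:
send_rows --pt "0 0 0 -0.015 0 0 0" --pt "0 0 0 -0.03 0 0 0" --pt "0 0 0 -0.047 0 0 0" --pt "0 0 0 -0.047 0 0 0" --pt "0 0 0 -0.047 0 0 0" --pt "0 0 0 -0.047 0 0 0"

```text
clock: 4.2
tcp_pos: [0.509, 0.161, 0.2267]
orientation: [0.084, -3.14, 0.0]
contact_force: [-0.5, -0.2, -3.5]
grip_width: 0.0135
```

```bash
python3 - <<'E'
from h import *
o=r.get_obs();print({k:np.round(v,4) for k,v in o.items() if k not in("qvel","tau")})
grab("wrist","w2");im=cv2.imread("pics/w2.png");cv2.imwrite("pics/z4.png",cv2.resize(im[130:290,150:400],None,fx=3,fy=3,interpolation=2))
E
```

```text
{'clock': np.float64(4.2), 'joints': array([-0.6688,  0.2652,  0.2943,  1.9258, -0.0929,  0.9639,  1.2928]), 'tcp_pos': array([0.509 , 0.161 , 0.2267]), 'orientation': array([ 0.0835, -3.1401,  0.    ]), 'contact_force': array([-0.5164, -0.189 , -3.5319]), 'moment': array([-0.0593, -0.0165, -0.0077]), 'grip_width': np.float64(0.0135)}
```

View pics/z4.png

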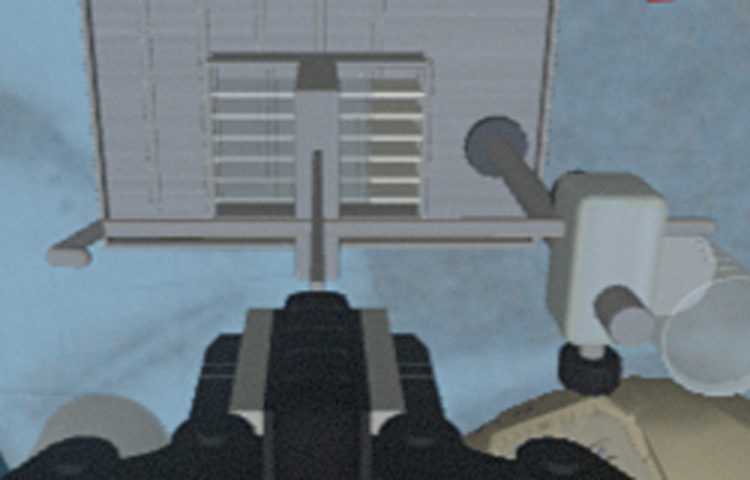

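The rack is held and raised, with the rod mid-slot. In the crop the bend is at about (105,228) and the strip crosses the rod at about (317,228). Next I'll locate these and work out the clearances for a tilted path.

```bash
cat > p.py <<'E'
import numpy as np
def segd(p,a,b):
    p=np.asarray(p);a=np.array(a,float);b=np.array(b,float);t=np.clip(((p-a)@(b-a))/((b-a)@(b-a)),0,1);return np.linalg.norm(p-(a+t[...,None]*(b-a)),axis=-1)
H=[((-80,0),(0,0)),((0,0),(7,19)),((7,19),(0,20))]
v=np.linspace(9.5,26,34);e=np.linspace(-1.5,1.5,7)
U=np.array([(x,y) for y in v for x in e]);L=U*[1,-1]
def clr(s,z,th):
    t=np.radians(th);n=np.array([np.cos(t),np.sin(t)]);a=np.array([-np.sin(t),np.cos(t)])
    f=lambda Q:min(segd(Q[:,:1]*n+Q[:,1:]*a+[s,z],*h).min() for h in H)-2.5
    return f(U),f(L)
E
python3 - <<'E'
from h import *
from p import *
q=lambda x,y:(x/3+150,y/3+130)
for n,p,z in(("bend",(105,228),.15),("strip",(317,228),.15),("barbtip",(90,256),.17),("rod r",(550,228),.15)): print(n,onz("w2",q(*p),z).round(4))
for th in(36,38,40):
    g={}
    S=np.arange(-16,26,1.);Z=np.arange(-8,36,.5)
    C=np.array([[min(clr(s,z,th)) for z in Z] for s in S])
    # max-min path (0.5mm z steps / 1mm s) via union threshold
    from scipy.ndimage import label
    for thr in np.arange(2,-.6,-.1):
        l,_=label(C>thr,np.ones((3,3)))
        a=l[0,np.abs(Z)<6]; a=a[a>0]
        b=set(l[-1][l[-1]>0]) 
        if set(a)&b: break
    print(th,"thr",thr)
    k=list(set(a)&b)[0]
    for i,s in enumerate(S):
        m=Z[(l[i]==k)]
        if th!=36 and len(m): print(int(s),m.min(),m.max(),"best",Z[np.where(l[i]==k,C[i],-9).argmax()],C[i].max().round(1),end=" | ")
    print()
E
```

```text
bend [0.5123 0.103  0.15  ]
strip [0.5093 0.1611 0.15  ]
barbtip [0.5118 0.1042 0.17  ]
rod r [0.5059 0.2249 0.15  ]
36 thr 0.7999999999999989

38 thr 0.9999999999999991
-16 -3.0 3.0 best 0.0 4.1 | -15 -3.0 3.0 best 0.0 4.1 | -14 -3.0 3.0 best 0.0 4.1 | -13 -3.0 3.0 best 0.0 4.1 | -12 -3.0 3.0 best 0.0 4.1 | -11 -3.0 3.0 best 0.0 4.1 | -10 -3.0 3.0 best 0.0 4.1 | -9 -3.0 3.0 best 0.0 4.1 | -8 -3.0 3.0 best 0.0 4.1 | -7 -3.0 3.0 best 0.0 4.1 | -6 -3.0 3.0 best 0.0 4.1 | -5 -3.0 3.5 best 0.0 4.1 | -4 -3.0 4.0 best 0.5 4.3 | -3 -3.0 5.0 best 0.5 4.6 | -2 -3.0 6.0 best 1.0 5.0 | -1 -3.0 8.0 best 1.5 5.2 | 0 -3.0 10.5 best 2.0 5.4 | 1 -3.0 35.5 best 3.5 5.0 | 2 -3.0 35.5 best 4.0 4.3 | 3 -2.5 35.5 best 4.0 3.4 | 4 0.0 35.5 best 35.5 3.8 | 5 3.0 35.5 best 35.5 4.6 | 6 17.0 35.5 best 35.5 5.4 | 7 17.0 35.5 best 35.5 6.2 | 8 17.0 35.5 best 35.5 6.9 | 9 17.0 35.5 best 35.5 7.7 | 10 17.0 35.5 best 35.5 8.5 | 11 16.5 35.5 best 35.5 9.3 | 12 16.5 35.5 best 35.5 10.1 | 13 16.5 35.5 best 35.5 10.9 | 14 16.0 35.5 best 35.5 11.7 | 15 16.0 35.5 best 35.5 12.5 | 16 15.5 35.5 best 35.5 13.4 | 17 14.5 3
[... 769 characters left out ...]
 5.1 | 2 -2.5 35.5 best 4.0 4.5 | 3 -2.5 35.5 best 4.5 3.7 | 4 0.0 35.5 best 35.5 4.3 | 5 3.0 35.5 best 35.5 5.1 | 6 17.5 35.5 best 35.5 5.8 | 7 17.5 35.5 best 35.5 6.6 | 8 17.5 35.5 best 35.5 7.4 | 9 17.5 35.5 best 35.5 8.1 | 10 17.5 35.5 best 35.5 8.9 | 11 17.0 35.5 best 35.5 9.7 | 12 17.0 35.5 best 35.5 10.4 | 13 17.0 35.5 best 35.5 11.2 | 14 16.5 35.5 best 35.5 12.0 | 15 16.5 35.5 best 35.5 12.9 | 16 16.0 35.5 best 35.5 13.7 | 17 15.5 35.5 best 35.5 14.6 | 18 14.0 35.5 best 35.5 15.5 | 19 13.0 35.5 best 35.5 16.4 | 20 12.0 35.5 best 35.5 17.3 | 21 10.5 35.5 best 35.5 18.2 | 22 9.5 35.5 best 35.5 19.1 | 23 8.5 35.5 best 35.5 20.0 | 24 7.0 35.5 best 35.5 21.0 | 25 6.0 35.5 best 35.5 21.9 |
```

```bash
sed -i 's/v=np.linspace(9.5,26,34)/v=np.r_[np.linspace(9.5,14,10),np.linspace(15,55,41)]/' p.py; python3 - <<'E'
from p import *
import heapq
S=np.arange(-12,30.1,.5);Z=np.arange(-6,40.1,.5)
for th in(36,38,40,42):
    C=np.array([[min(clr(s,z,th)) for z in Z] for s in S])
    st=(0,int(np.argmin(abs(Z))));D={st:0};P={};h=[(0,st)];goal=None
    while h:
        d,n=heapq.heappop(h)
        if d>D[n]: continue
        if S[n[0]]>=28 : goal=n;break
        for dx in(-1,0,1):
            for dy in(-1,0,1):
                i,j=n[0]+dx,n[1]+dy
                if 0<=i<len(S) and 0<=j<len(Z) and C[i,j]>.1:
                    w=d+np.hypot(dx,dy)/C[i,j]**3
                    if w<D.get((i,j),1e9): D[i,j]=w;P[i,j]=n;heapq.heappush(h,(w,(i,j)))
    if goal is None: print(th,"none");continue
    n=goal;path=[n]
    while n in P: n=P[n];path.append(n)
    path=path[::-1]; print(th,"min",min(C[a] for a in path).round(2))
    print([(S[i],Z[j],C[i,j].round(1)) for i,j in path if S[i]>-6][::3])
E
```

```text
36 min 0.88
[(np.float64(-5.5), np.float64(0.0), np.float64(4.3)), (np.float64(-4.0), np.float64(0.5), np.float64(4.4)), (np.float64(-2.5), np.float64(0.5), np.float64(4.8)), (np.float64(-1.0), np.float64(1.5), np.float64(5.2)), (np.float64(0.5), np.float64(3.0), np.float64(4.9)), (np.float64(1.0), np.float64(4.5), np.float64(4.2)), (np.float64(1.0), np.float64(6.0), np.float64(3.4)), (np.float64(1.0), np.float64(7.5), np.float64(2.5)), (np.float64(0.5), np.float64(9.0), np.float64(1.9)), (np.float64(0.5), np.float64(10.5), np.float64(1.4)), (np.float64(0.5), np.float64(12.0), np.float64(0.9)), (np.float64(1.5), np.float64(13.5), np.float64(1.0)), (np.float64(2.5), np.float64(15.0), np.float64(1.5)), (np.float64(3.5), np.float64(16.5), np.float64(2.1)), (np.float64(5.0), np.float64(18.0), np.float64(2.6)), (np.float64(6.5), np.float64(19.5), np.float64(3.8)), (np.float64(8.0), np.float64(20.5), np.float64(4.9)), (np.float64(9.5), np.float64(21.5), np.float64(6.0)), (np.float64(11.0), np.float64(22.5), np.float64(7.1)), (np.float64(12.5), np.float64(23.5), np.float64(8.2)), (np.float6
[... 4962 characters left out ...]
oat64(23.0), np.float64(6.6)), (np.float64(11.5), np.float64(24.0), np.float64(7.7)), (np.float64(13.0), np.float64(25.0), np.float64(8.9)), (np.float64(14.5), np.float64(26.0), np.float64(10.3)), (np.float64(16.0), np.float64(27.0), np.float64(11.6)), (np.float64(17.5), np.float64(28.5), np.float64(13.3)), (np.float64(19.0), np.float64(30.0), np.float64(15.0)), (np.float64(20.5), np.float64(31.5), np.float64(16.8)), (np.float64(22.0), np.float64(32.5), np.float64(18.5)), (np.float64(23.5), np.float64(34.0), np.float64(20.3)), (np.float64(25.0), np.float64(34.5), np.float64(21.5)), (np.float64(26.5), np.float64(34.5), np.float64(22.2)), (np.float64(28.0), np.float64(34.5), np.float64(22.9))]
```

Request:
send_rows --pt "0 0 -0.05 0 0 0 0" --pt "0 0 -0.1 0 0 0 0" --pt "0 0 -0.15 0 0 0 0" --pt "0 0 -0.2 0 0 0 0" --pt "0 0 -0.25 0 0 0 0" --pt "0 0 -0.29 0 0 0 0" --pt "0 0 -0.32 0 0 0 0" --pt "0 0 -0.32 0 0 0 0" --pt "0 0 -0.32 0 0 0 0" --pt "0 0 -0.32 0 0 0 0" --pt "0 0 -0.32 0 0 0 0"

```text
clock: 5.17
tcp_pos: [0.5117, 0.1135, 0.2268]
orientation: [0.085, -3.14, -0.0]
contact_force: [-0.1, 0.3, -1.7]
grip_width: 0.0133
```

Request:
send_rows --pt "0 0 -0.01 0 0 0 0" --pt "0 0 -0.02 0 0 0 0" --pt "0 0 -0.03 0 0 0 0" --pt "0 0 -0.03 0 0 0 0" --pt "0 0 -0.03 0 0 0 0"

```text
clock: 5.58
tcp_pos: [0.512, 0.1084, 0.2269]
orientation: [-0.083, 3.14, 0.0]
contact_force: [-0.5, 0.1, -1.7]
grip_width: 0.0136
```

Request:
send_rows --pt "0 0 -0.007 0 0 0 0" --pt "0 0 -0.013 0 0 0 0" --pt "0 0 -0.013 0 0 0 0" --pt "0 0 -0.013 0 0 0 0"

```text
clock: 5.92
tcp_pos: [0.5121, 0.1065, 0.2268]
orientation: [0.083, -3.14, -0.0]
contact_force: [-0.5, -0.5, -1.2]
grip_width: 0.0132
```

Request:
send_rows --pt "0 0 -0.007 0 0 0 0" --pt "0 0 -0.013 0 0 0 0" --pt "0 0 -0.013 0 0 0 0" --pt "0 0 -0.013 0 0 0 0"

```text
clock: 6.25
tcp_pos: [0.5122, 0.1052, 0.2269]
orientation: [-0.084, 3.14, 0.001]
contact_force: [-0.7, 2.6, -1.9]
grip_width: 0.013
```

Felt the stop: the barb is met with the TCP at y≈0.1055, so the bend is at about 0.1015, agreeing with the camera. I'll back off and feel the rod's underside.

Request:
send_rows --pt "0 0 0.04 0 0 0 0" --pt "0 0 0.08 0 0 0 0" --pt "0 0 0.08 -0.02 0 0 0" --pt "0 0 0.08 -0.04 0 0 0" --pt "0 0 0.08 -0.04 0 0 0" --pt "0 0 0.08 -0.04 0 0 0"

```text
clock: 6.75
tcp_pos: [0.5118, 0.1163, 0.2332]
orientation: [-0.083, 3.14, 0.0]
contact_force: [-0.1, 0.2, -1.6]
grip_width: 0.0134
```

Request:
send_rows --pt "0 0 0 -0.007 0 0 0" --pt "0 0 0 -0.014 0 0 0" --pt "0 0 0 -0.014 0 0 0" --pt "0 0 0 -0.014 0 0 0"

```text
clock: 7.08
tcp_pos: [0.5115, 0.1163, 0.2348]
orientation: [0.083, -3.14, 0.0]
contact_force: [-0.0, -0.2, -2.9]
grip_width: 0.0137
```

Request:
send_rows --pt "0 0 0 -0.005 0 0 0" --pt "0 0 0 -0.01 0 0 0" --pt "0 0 0 -0.01 0 0 0" --pt "0 0 0 -0.01 0 0 0"

```text
clock: 7.42
tcp_pos: [0.5111, 0.1163, 0.2356]
orientation: [0.083, -3.139, 0.001]
contact_force: [2.5, -0.2, -14.3]
grip_width: 0.0135
```

The lower-edge touch is at TCP z≈0.2347. The contact is stiff, peaking at about 12 N, so I'll back off at once. That makes the slot 77.7 mm below the TCP. I'll recentre, then tilt about the slot.

Request:
send_rows --pt "0 0 0 0.03 0 0 0" --pt "0 0 0 0.06 0 0 0" --pt "0 0 0 0.06 0 0 0" --pt "0 0 0 0.06 0 0 0"

```text
clock: 7.75
tcp_pos: [0.5117, 0.1167, 0.2276]
orientation: [-0.083, 3.14, 0.0]
contact_force: [-0.5, -0.1, -2.6]
grip_width: 0.0133
```

Request:
send_rows --pt "0 0 0.045 0.002 0.0278 0 0" --pt "0 0 0.09 0.008 0.0556 0 0" --pt "0 0 0.134 0.0177 0.0833 0 0" --pt "0 0 0.177 0.031 0.111 0 0" --pt "0 0 0.177 0.031 0.111 0 0" --pt "0 0 0.177 0.031 0.111 0 0"

```text
clock: 8.25
tcp_pos: [0.51, 0.1454, 0.2224]
orientation: [-0.088, 3.084, -0.541]
contact_force: [-0.1, -0.5, -1.8]
grip_width: 0.0131
```

```bash
cat > sl.py <<'E'
from h import *
def st(L=.0777,bend=.1015):
    o=r.get_obs();M=R.from_rotvec(o["orientation"]).as_matrix();p=o["tcp_pos"]+L*M[:,2]
    print("clock",round(o["clock"],2),"tcp",o["tcp_pos"].round(4),"s %.1f z %.1f xerr %.1f"%((bend-p[1])*1e3,(p[2]-.15)*1e3,1e3*(p[0]-(.5122-.049*(p[1]-.105)))),"tilt",np.degrees(np.arctan2(-M[1,2],-M[2,2])).round(1),"zx",M[0,2].round(3),"F",o["contact_force"].round(1),"q",o["joints"].round(2))
    return o,M,p
if __name__=="__main__": st()
E
python3 sl.py
```

```text
clock 8.25 tcp [0.51   0.1454 0.2224] s -17.5 z -0.6 xerr -0.1 tilt 19.9 zx 0.019 F [-0.1 -0.5 -1.8] q [-0.85  0.35  0.35  1.88  0.22  1.1   1.  ]
```

Request:
send_rows --pt "0 0 0.045 0.002 0.0278 0 0" --pt "0 0 0.09 0.008 0.0556 0 0" --pt "0 0 0.134 0.0177 0.0833 0 0" --pt "0 0 0.177 0.031 0.111 0 0" --pt "0 0 0.177 0.031 0.111 0 0" --pt "0 0 0.177 0.031 0.111 0 0" --pt "0 0 0.177 0.031 0.111 0 0"

```text
clock: 8.83
tcp_pos: [0.5096, 0.1644, 0.2102]
orientation: [-0.073, 2.936, -1.063]
contact_force: [0.5, -0.6, -1.9]
grip_width: 0.0135
```

```bash
python3 sl.py; python3 - <<'E'
from h import *
grab("scene","s3")
print(proj("s3",[.512,.105,.15]))
grab("wrist","w3");im=cv2.imread("pics/w3.png");cv2.imwrite("pics/z5.png",cv2.resize(im[90:290,120:400],None,fx=2.5,fy=2.5,interpolation=2))
E
```

```text
clock 8.83 tcp [0.5096 0.1644 0.2102] s -13.3 z 0.5 xerr 0.4 tilt 39.8 zx 0.033 F [ 0.5 -0.6 -1.9] q [-1.01  0.52  0.38  1.81  0.39  1.28  0.78]
[209.18782766 171.74710001]
```

View pics/z5.png

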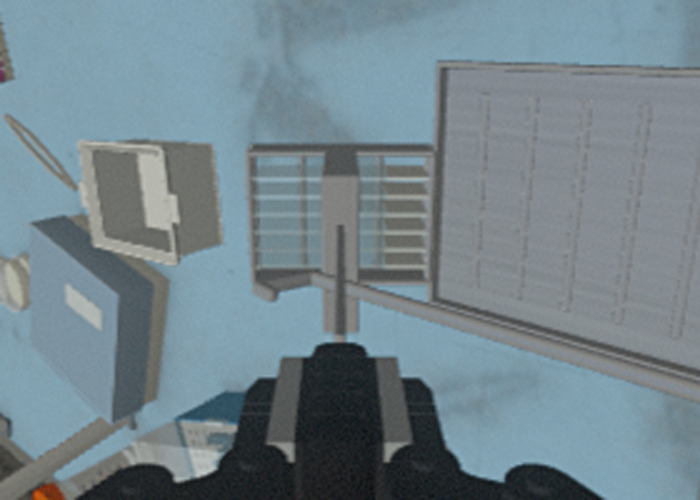

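The crop shows the rack tilted about 40°, the strip on the rod just before the hook, and the barb tip at about (320,275) close outside the strip. I'll lead it outward along the computed path.

Request:
send_rows --pt "0 0 -0.017 0.012 0 0 0" --pt "0 0 -0.034 0.024 0 0 0" --pt "0 0 -0.05 0.036 0 0 0" --pt "0 0 -0.067 0.0476 0 0 0" --pt "0 0 -0.067 0.0476 0 0 0" --pt "0 0 -0.067 0.0476 0 0 0" --pt "0 0 -0.067 0.0476 0 0 0"

```text
clock: 9.52
tcp_pos: [0.5096, 0.1543, 0.2103]
orientation: [-0.078, 2.935, -1.067]
contact_force: [-1.2, 0.2, -2.4]
grip_width: 0.0129
```

```bash
cat >> sl.py <<'E'
    for g in ((-1,1.5),(1,4),(1,7),(.5,10),(.5,11.5),(1,13),(2,14.5),(3,16),(4,17.5),(5.5,19),(8.5,21.5),(13,25),(20,30),(30,32)):
        o,M,p=(o,M,p) if 'p' in globals() else st()
        t=np.array([.5122-.049*((.1015-g[0]/1e3)-.105),.1015-g[0]/1e3,.15+g[1]/1e3]); print(g,(M.T@(t-p)/.15).round(3))
E
python3 sl.py
```

```text
File "sl.py", line 7
    for g in ((-1,1.5),(1,4),(1,7),(.5,10),(.5,11.5),(1,13),(2,14.5),(3,16),(4,17.5),(5.5,19),(8.5,21.5),(13,25),(20,30),(30,32)):
IndentationError: unexpected indent
```

```bash
sed -i 's/^if __name__.*/if __name__=="__main__":\n    o,M,p=st()/; /if .p. in globals/d' sl.py; python3 sl.py
```

```text
clock 9.52 tcp [0.5096 0.1543 0.2103] s -3.0 z 0.7 xerr -0.0 tilt 39.9 zx 0.034 F [-1.2  0.2 -2.4] q [-1.01  0.52  0.38  1.82  0.4   1.27  0.79]
(-1, 1.5) [-0.    -0.014  0.005]
(1, 4) [ 0.    -0.034  0.   ]
(1, 7) [ 0.    -0.047 -0.015]
(0.5, 10) [ 0.    -0.058 -0.032]
(0.5, 11.5) [ 0.    -0.064 -0.04 ]
(1, 13) [ 0.    -0.073 -0.046]
(2, 14.5) [ 0.    -0.085 -0.049]
(3, 16) [ 0.    -0.096 -0.052]
(4, 17.5) [ 0.    -0.108 -0.056]
(5.5, 19) [ 0.    -0.122 -0.057]
(8.5, 21.5) [ 0.    -0.148 -0.057]
(13, 25) [ 0.    -0.186 -0.056]
(20, 30) [ 0.001 -0.243 -0.051]
(30, 32) [ 0.001 -0.303 -0.018]
```

Request:
send_rows --pt "0 0 -0.014 0.003 0 0 0" --pt "0 0 -0.034 0 0 0 0" --pt "0 0 -0.047 -0.015 0 0 0" --pt "0 0 -0.047 -0.015 0 0 0" --pt "0 0 -0.047 -0.015 0 0 0" --pt "0 0 -0.047 -0.015 0 0 0"

```text
clock: 10.02
tcp_pos: [0.5098, 0.1503, 0.2166]
orientation: [-0.078, 2.935, -1.066]
contact_force: [-1.0, -0.8, -2.1]
grip_width: 0.0133
```

```bash
python3 sl.py
```

```text
clock 10.02 tcp [0.5098 0.1503 0.2166] s 1.0 z 7.0 xerr 0.0 tilt 39.9 zx 0.034 F [-1.  -0.8 -2.1] q [-1.01  0.5   0.39  1.82  0.41  1.28  0.79]
(-1, 1.5) [0.    0.034 0.02 ]
(1, 4) [0.    0.013 0.016]
(1, 7) [0. 0. 0.]
(0.5, 10) [ 0.    -0.01  -0.017]
(0.5, 11.5) [ 0.    -0.017 -0.025]
(1, 13) [ 0.    -0.026 -0.03 ]
(2, 14.5) [ 0.    -0.037 -0.034]
(3, 16) [ 0.    -0.049 -0.037]
(4, 17.5) [ 0.    -0.06  -0.041]
(5.5, 19) [ 0.    -0.074 -0.042]
(8.5, 21.5) [ 0.    -0.1   -0.042]
(13, 25) [ 0.    -0.138 -0.04 ]
(20, 30) [ 0.001 -0.196 -0.036]
(30, 32) [ 0.001 -0.255 -0.003]
```

Excellent tracking. I'll take the narrow part in two guarded halves.

Request:
send_rows --pt "0 0 -0.01 -0.017 0 0 0" --pt "0 0 -0.017 -0.025 0 0 0" --pt "0 0 -0.017 -0.025 0 0 0" --pt "0 0 -0.017 -0.025 0 0 0"

```text
clock: 10.35
tcp_pos: [0.5098, 0.1507, 0.2212]
orientation: [-0.078, 2.934, -1.066]
contact_force: [1.0, -0.1, -2.2]
grip_width: 0.0131
```

Request:
send_rows --pt "0 0 -0.009 -0.005 0 0 0" --pt "0 0 -0.02 -0.009 0 0 0" --pt "0 0 -0.02 -0.009 0 0 0" --pt "0 0 -0.02 -0.009 0 0 0"

```text
clock: 10.68
tcp_pos: [0.5099, 0.1491, 0.2242]
orientation: [-0.077, 2.935, -1.067]
contact_force: [-0.3, -0.2, -3.0]
grip_width: 0.0136
```

```bash
python3 sl.py
```

```text
clock 10.68 tcp [0.5099 0.1491 0.2242] s 2.2 z 14.6 xerr 0.0 tilt 39.9 zx 0.034 F [-0.3 -0.2 -3. ] q [-1.01  0.49  0.39  1.82  0.41  1.29  0.8 ]
(-1, 1.5) [0.    0.073 0.053]
(1, 4) [0.    0.052 0.049]
(1, 7) [0.    0.039 0.034]
(0.5, 10) [0.    0.029 0.016]
(0.5, 11.5) [0.    0.022 0.008]
(1, 13) [0.    0.013 0.003]
(2, 14.5) [ 0.     0.002 -0.001]
(3, 16) [ 0.    -0.01  -0.004]
(4, 17.5) [ 0.    -0.021 -0.007]
(5.5, 19) [ 0.    -0.035 -0.009]
(8.5, 21.5) [ 0.    -0.062 -0.008]
(13, 25) [ 0.001 -0.1   -0.007]
(20, 30) [ 0.001 -0.157 -0.003]
(30, 32) [ 0.001 -0.216  0.03 ]
```

Request:
send_rows --pt "0 0 -0.01 -0.004 0 0 0" --pt "0 0 -0.021 -0.007 0 0 0" --pt "0 0 -0.035 -0.009 0 0 0" --pt "0 0 -0.062 -0.008 0 0 0" --pt "0 0 -0.062 -0.008 0 0 0" --pt "0 0 -0.062 -0.008 0 0 0"

```text
clock: 11.18
tcp_pos: [0.5102, 0.1425, 0.2312]
orientation: [-0.077, 2.935, -1.067]
contact_force: [-0.4, 0.9, -3.4]
grip_width: 0.0131
```

```bash
python3 sl.py
```

```text
clock 11.18 tcp [0.5102 0.1425 0.2312] s 8.8 z 21.6 xerr 0.1 tilt 39.9 zx 0.034 F [-0.4  0.9 -3.4] q [-1.    0.48  0.39  1.82  0.41  1.3   0.81]
(-1, 1.5) [0.    0.136 0.061]
(1, 4) [0.    0.115 0.057]
(1, 7) [0.    0.102 0.041]
(0.5, 10) [0.    0.092 0.024]
(0.5, 11.5) [0.    0.086 0.016]
(1, 13) [0.    0.077 0.011]
(2, 14.5) [0.    0.065 0.007]
(3, 16) [0.    0.054 0.004]
(4, 17.5) [0.    0.042 0.001]
(5.5, 19) [ 0.     0.028 -0.001]
(8.5, 21.5) [ 0.001  0.002 -0.001]
(13, 25) [ 0.001 -0.036  0.001]
(20, 30) [ 0.001 -0.093  0.005]
(30, 32) [ 0.001 -0.153  0.038]
```

Request:
send_rows --pt "0 0 -0.036 0.001 0 0 0" --pt "0 0 -0.093 0.003 0 0 0" --pt "0 0 -0.17 0.003 0 0 0" --pt "0 0 -0.26 0.003 0 0 0" --pt "0 0 -0.35 0.003 0 0 0" --pt "0 0 -0.45 0.003 0 0 0" --pt "0 0 -0.55 0.003 0 0 0" --pt "0 0 -0.65 0.003 0 0 0" --pt "0 0 -0.65 0.003 0 0 0" --pt "0 0 -0.65 0.003 0 0 0"

```text
clock: 12.02
tcp_pos: [0.5142, 0.0672, 0.2939]
orientation: [-0.075, 2.935, -1.065]
contact_force: [-0.1, 0.6, -1.9]
grip_width: 0.0133
```

```bash
python3 sl.py|head -1; python3 - <<'E'
from h import *
grab("scene","s4");im=cv2.imread("pics/s4.png");cv2.imwrite("pics/z6.png",cv2.resize(im[40:290,130:330],None,fx=2.4,fy=2.4,interpolation=2))
a=np.radians(6.3);c,s=np.cos(a),np.sin(a);plan([.562,-.168,.33],R.from_matrix(np.array([[-c,-s,0],[-s,c,0],[0,0,-1]])))
E
```

```text
clock 12.02 tcp [0.5142 0.0672 0.2939] s 84.1 z 84.2 xerr 0.4 tilt 39.8 zx 0.034 F [-0.1  0.6 -1.9] q [-0.95  0.35  0.44  1.86  0.48  1.34  0.91]
d [-0.236 -1.377  0.831] t [-0.222 -0.006 -0.017]
```

View pics/z6.png

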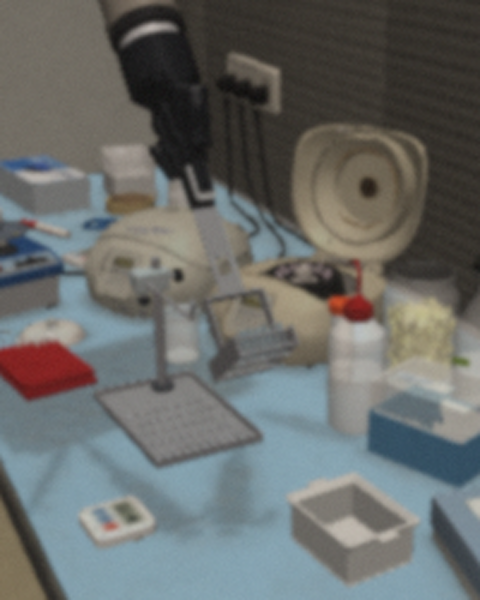

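The view shows the rack free of the hook and still tilted, with the stand undisturbed. The dish is at crop (352,525). I'll check how close the wash bottle is to the transit path.

```bash
python3 - <<'E'
from h import *
print(onz("w1",(178,300),.18),onz("w1",(195,255),.1),onz("scene0",(278,217),0),onz("side0",(281,207),0),onz("w1",(165,340),.17))
E
```

```text
[0.65990646 0.07224819 0.18      ] [0.64652496 0.07648703 0.1       ] [ 6.92476386e-01  5.68484959e-02 -1.11022302e-16] [0.69358829 0.04895289 0.        ] [0.7350413  0.04912898 0.17      ]
```

Request:
send_rows --pt "0 -0.02 -0.14 0.08 0 0 0" --pt "0 -0.045 -0.28 0.165 0 0 0" --pt "0 -0.07 -0.42 0.25 0 0 0" --pt "0 -0.095 -0.56 0.335 0 0 0" --pt "0 -0.12 -0.7 0.42 0 0 0" --pt "0 -0.14 -0.83 0.5 0 0 0" --pt "0 -0.14 -0.83 0.5 0 0 0"

```text
clock: 12.65
tcp_pos: [0.5422, -0.0791, 0.3164]
orientation: [-0.069, 2.935, -1.071]
contact_force: [-0.1, -0.5, -1.5]
grip_width: 0.0132
```

Request:
send_rows --pt "0 -0.015 -0.08 0.05 -0.037 -0.001 -0.003" --pt "0 -0.03 -0.18 0.11 -0.074 -0.002 -0.006" --pt "0 -0.045 -0.28 0.17 -0.111 -0.003 -0.009" --pt "0 -0.06 -0.37 0.22 -0.148 -0.004 -0.012" --pt "0 -0.08 -0.46 0.28 -0.185 -0.005 -0.015" --pt "0 -0.096 -0.547 0.331 -0.222 -0.006 -0.017" --pt "0 -0.096 -0.547 0.331 -0.222 -0.006 -0.017" --pt "0 -0.096 -0.547 0.331 -0.222 -0.006 -0.017" --pt "0 -0.096 -0.547 0.331 -0.222 -0.006 -0.017" --pt "0 -0.096 -0.547 0.331 -0.222 -0.006 -0.017"

```text
clock: 13.48
tcp_pos: [0.5623, -0.1656, 0.3293]
orientation: [0.176, -3.134, -0.001]
contact_force: [-0.3, -0.3, -2.6]
grip_width: 0.0133
```

```bash
python3 sl.py|head -1; python3 - <<'E'
from h import *
grab("wrist","w4");im=cv2.imread("pics/w4.png");cv2.imwrite("pics/z7.png",cv2.resize(im[90:290,130:390],None,fx=3,fy=3,interpolation=2))
E
```

```text
clock 13.48 tcp [ 0.5623 -0.1656  0.3293] s 267.1 z 101.6 xerr 36.7 tilt -0.0 zx -0.003 F [-0.3 -0.3 -2.6] q [-0.24  0.28  0.53  1.69 -0.15  1.21  2.01]
```

View pics/z7.png

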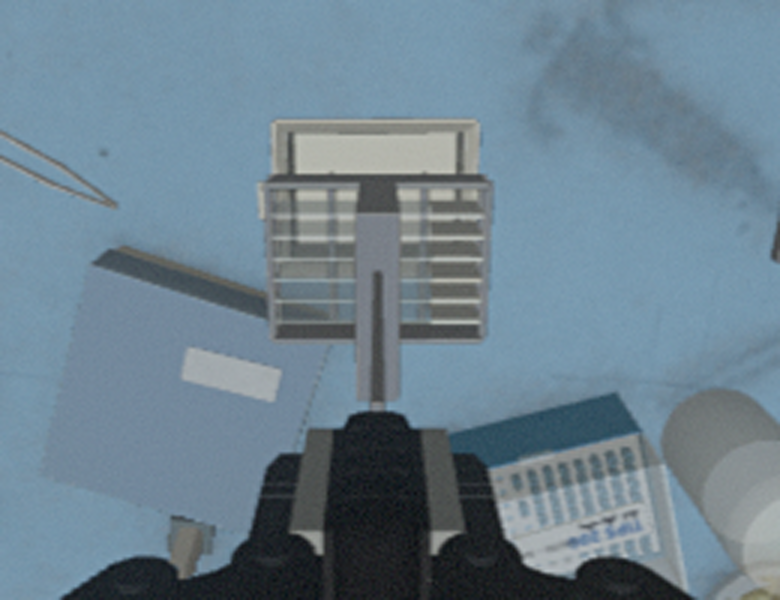

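The crop shows the rack held straight above the dish, with the dish's near rim corners at (272,122) and (479,121). The basket's top corners are at (265,178) and (493,178). I'll measure the dish with the rack as a check.

```bash
python3 - <<'E'
from h import *
q=lambda x,y:(x/3+130,y/3+90)
o=r.get_obs();t=o["tcp_pos"];M=R.from_rotvec(o["orientation"]).as_matrix()
A,B=[onz("w4",q(*p),.049) for p in((272,121.5),(480,120.5))]
v=B-A;a=np.arctan2(-v[0],v[1]);n=np.array([np.cos(a),np.sin(a)])
print("dish edge",A.round(4),B.round(4),np.linalg.norm(v),np.degrees(a),"mid",((A+B)/2).round(4),"centre (79 wide)",((A+B)/2)[:2]+n*.0395)
zt=t[2]-.0777-.106+.03
C,D=[onz("w4",q(*p),zt) for p in((265,176),(493,178))]
w=D-C;b=np.arctan2(-w[0],w[1]);m=np.array([np.cos(b),np.sin(b)]);print("basket",C.round(4),D.round(4),np.linalg.norm(w),np.degrees(b),"centre",((C+D)/2)[:2]+m*.031,"tcp",t.round(4))
print("tool yaw",np.degrees(np.arctan2(-M[0,1],M[1,1])))
E
```

```text
dish edge [ 0.5286 -0.2212  0.049 ] [ 0.5166 -0.1188  0.049 ] 0.10303830711704631 6.678087537611483 mid [ 0.5226 -0.17    0.049 ] centre (79 wide) [ 0.56182637 -0.16541501]
basket [ 0.5327 -0.2081  0.1758] [ 0.5245 -0.1286  0.1758] 0.07989718225116159 5.902713156827057 centre [ 0.55943647 -0.16518308] tcp [ 0.5624 -0.1654  0.3295]
tool yaw 6.466720842605475
```

Dish centre (0.562,-0.165) and yaw 6.6° match the tool pose to within about 1 mm and 0.2°. I'll lower to just above the rim and look once.

Request:
send_rows --pt "0 0 0 0.1 0 0 0" --pt "0 0 0 0.2 0 0 0" --pt "0 0 0 0.3 0 0 0" --pt "0 0 0 0.4 0 0 0" --pt "0 0 0 0.5 0 0 0" --pt "0 0 0 0.57 0 0 0" --pt "0 0 0 0.61 0 0 0" --pt "0 0 0 0.61 0 0 0" --pt "0 0 0 0.61 0 0 0" --pt "0 0 0 0.61 0 0 0"

```text
clock: 14.37
tcp_pos: [0.5627, -0.1681, 0.2397]
orientation: [-0.171, 3.136, -0.0]
contact_force: [1.3, -0.7, -1.2]
grip_width: 0.0134
```

```bash
python3 sl.py|head -1; python3 - <<'E'
from h import *
grab("wrist","w5");im=cv2.imread("pics/w5.png");cv2.imwrite("pics/z8.png",cv2.resize(im[100:230,180:330],None,fx=4.5,fy=4.5,interpolation=2))
E
```

```text
clock 14.37 tcp [ 0.5627 -0.1681  0.2397] s 269.7 z 12.0 xerr 37.2 tilt 0.0 zx 0.001 F [ 1.3 -0.7 -1.2] q [-0.21  0.36  0.51  1.8  -0.2   1.03  2.05]
```

View pics/z8.png

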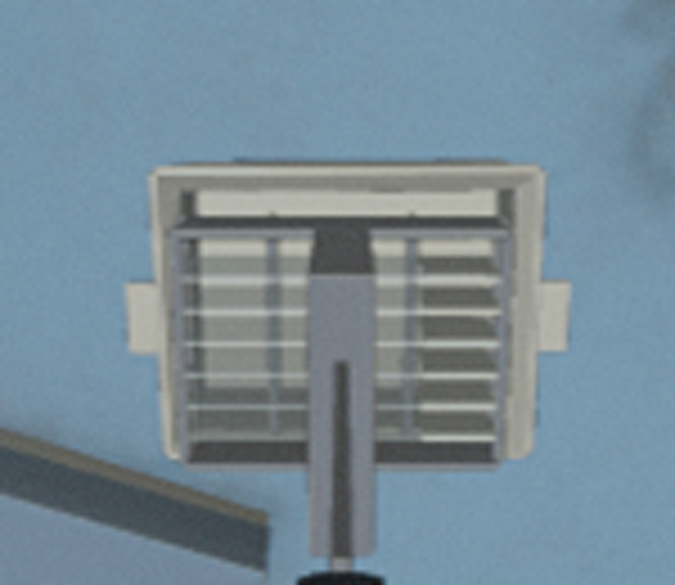

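The crop shows the basket over the dish with yaw aligned. The dish rim midline is at column 348.5 and the basket midline at 343, so the rack sits about 1.5-2.5 mm too far to -y. I'll check numerically.

```bash
python3 - <<'E'
from h import *
q=lambda x,y:(x/4.5+180,y/4.5+100)
o=r.get_obs();t=o["tcp_pos"]
A,B=[onz("w5",q(*p),.049) for p in((151,170),(546,168))]
v=B-A;a=np.arctan2(-v[0],v[1]);n=np.array([np.cos(a),np.sin(a)]);c=((A+B)/2)[:2]+n*.0395
print(np.linalg.norm(v),np.degrees(a),"dish",c, "tabs",(onz("w5",q(127,316),.045)+onz("w5",q(571,316),.045))/2)
zb=t[2]-.1837+.03
C,D=[onz("w5",q(*p),zb) for p in((172,232),(512,232))];print("basket",C.round(4),D.round(4),np.linalg.norm(D-C),((C+D)/2)[:2]+n*.031,"tcp",t)
d=np.r_[c-t[:2],0];print("need tool",R.from_rotvec(o["orientation"]).as_matrix().T@d/.15)
E
```

```text
0.10289166509595175 6.508851140458268 dish [ 0.56166172 -0.16574443] tabs [ 0.56256406 -0.16555917  0.045     ]
basket [ 0.5366 -0.2105  0.0861] [ 0.5279 -0.1313  0.0861] 0.07967396117207187 [ 0.56304017 -0.16740427] tcp [ 0.56269368 -0.16827874  0.23978457]
need tool [ 5.00550176e-03  1.75422522e-02 -9.34836750e-06]
```

Request:
send_rows --pt "0 0.003 0.015 0 0 0 0" --pt "0 0.003 0.015 0 0 0 0" --pt "0 0.003 0.015 0.02 0 0 0" --pt "0 0.003 0.015 0.035 0 0 0" --pt "0 0.003 0.015 0.05 0 0 0" --pt "0 0.003 0.015 0.05 0 0 0" --pt "0 0.003 0.015 0.05 0 0 0"

```text
clock: 15.0
tcp_pos: [0.5612, -0.166, 0.2311]
orientation: [0.17, -3.136, -0.0]
contact_force: [0.6, 0.6, -2.4]
grip_width: 0.0133
```

Request:
send_rows --pt "0 0 0 0.01 0 0 0" --pt "0 0 0 0.02 0 0 0" --pt "0 0 0 0.03 0 0 0" --pt "0 0 0 0.03 0 0 0" --pt "0 0 0 0.03 0 0 0"

```text
clock: 15.42
tcp_pos: [0.5613, -0.166, 0.2267]
orientation: [0.17, -3.136, -0.0]
contact_force: [-0.5, -0.4, -2.0]
grip_width: 0.0138
```

Inside the rim, no contact. Continuing in small steps.

Request:
send_rows --pt "0 0 0 0.01 0 0 0" --pt "0 0 0 0.02 0 0 0" --pt "0 0 0 0.03 0 0 0" --pt "0 0 0 0.04 0 0 0" --pt "0 0 0 0.04 0 0 0" --pt "0 0 0 0.04 0 0 0"

```text
clock: 15.92
tcp_pos: [0.5613, -0.166, 0.2207]
orientation: [0.17, -3.136, -0.0]
contact_force: [0.4, 0.2, -2.5]
grip_width: 0.0135
```

Request:
send_rows --pt "0 0 0 0.015 0 0 0" --pt "0 0 0 0.03 0 0 0" --pt "0 0 0 0.045 0 0 0" --pt "0 0 0 0.06 0 0 0" --pt "0 0 0 0.075 0 0 0" --pt "0 0 0 0.09 0 0 0" --pt "0 0 0 0.09 0 0 0" --pt "0 0 0 0.09 0 0 0"

```text
clock: 16.58
tcp_pos: [0.5613, -0.166, 0.2071]
orientation: [0.17, -3.136, -0.0]
contact_force: [0.1, -0.5, -2.4]
grip_width: 0.0131
```

Request:
send_rows --pt "0 0 0 0.02 0 0 0" --pt "0 0 0 0.04 0 0 0" --pt "0 0 0 0.06 0 0 0" --pt "0 0 0 0.08 0 0 0" --pt "0 0 0 0.095 0 0 0" --pt "0 0 0 0.108 0 0 0" --pt "0 0 0 0.108 0 0 0" --pt "0 0 0 0.108 0 0 0"

```text
clock: 17.25
tcp_pos: [0.5613, -0.166, 0.191]
orientation: [0.17, -3.136, -0.0]
contact_force: [-0.0, -0.2, -2.7]
grip_width: 0.0134
```

Request:
send_rows --pt "0 0 0 0.005 0 0 0" --pt "0 0 0 0.01 0 0 0" --pt "0 0 0 0.01 0 0 0" --pt "0 0 0 0.01 0 0 0"

```text
clock: 17.58
tcp_pos: [0.5614, -0.166, 0.1897]
orientation: [0.17, -3.136, -0.0]
contact_force: [-0.6, -0.5, -2.2]
grip_width: 0.0133
```

Request:
send_rows --pt "0 0 0 0.004 0 0 0" --pt "0 0 0 0.008 0 0 0" --pt "0 0 0 0.008 0 0 0" --pt "0 0 0 0.008 0 0 0"

```text
clock: 17.92
tcp_pos: [0.5613, -0.166, 0.1884]
orientation: [0.17, -3.136, -0.0]
contact_force: [-0.1, 0.7, -1.8]
grip_width: 0.0134
```

Request:
send_rows --pt "0 0 0 0.003 0 0 0" --pt "0 0 0 0.005 0 0 0" --pt "0 0 0 0.005 0 0 0" --pt "0 0 0 0.005 0 0 0"

```text
clock: 18.25
tcp_pos: [0.5614, -0.166, 0.1877]
orientation: [0.17, -3.137, -0.0]
contact_force: [1.2, -0.3, -2.0]
grip_width: 0.0132
```

Request:
send_rows --pt "0 0 0 0.003 0 0 0" --pt "0 0 0 0.003 0 0 0" --pt "0 0 0 0.003 0 0 0"

```text
clock: 18.5
tcp_pos: [0.5616, -0.166, 0.1876]
orientation: [-0.171, 3.137, 0.0]
contact_force: [-0.2, 0.4, 2.6]
grip_width: 0.0133
```

The floor is felt at TCP z 0.1876, exactly the predicted home height, with a net push of about 4.6 N. Releasing now.

Request:
send_rows --pt "0.4 0 0 0 0 0 0" --pt "0.4 0 0 0 0 0 0" --pt "0.4 0 0 0 0 0 0" --pt "0.4 0 0 0 0 0 0" --pt "0.5 0 0 0 0 0 0" --pt "0.5 0 0 0 0 0 0" --pt "0.5 0 0 0 0 0 0"

```text
clock: 19.08
tcp_pos: [0.5614, -0.166, 0.1872]
orientation: [0.17, -3.136, -0.0]
contact_force: [0.4, -0.4, 0.4]
grip_width: 0.0424
```

Request:
send_rows --pt "0.5 0 0 -0.05 0 0 0" --pt "0.5 0 0 -0.15 0 0 0" --pt "0.5 0 0 -0.3 0 0 0" --pt "0.5 0 0 -0.5 0 0 0" --pt "0.5 0 0 -0.7 0 0 0" --pt "0.5 0 0 -0.9 0 0 0" --pt "0.5 0 0 -0.9 0 0 0"

```text
clock: 19.67
tcp_pos: [0.5641, -0.1674, 0.3292]
orientation: [-0.169, 3.127, -0.003]
contact_force: [0.5, -1.5, 0.2]
grip_width: 0.0433
```

```bash
python3 - <<'E'
from h import *
grab("wrist","w6");grab("scene","s6")
a=cv2.resize(cv2.imread("pics/w6.png")[90:330,150:390],(450,450),interpolation=2)
b=cv2.resize(cv2.imread("pics/s6.png")[150:290,200:310],(350,445),interpolation=2)
b=np.vstack([b,np.zeros((5,350,3),np.uint8)]);cv2.imwrite("pics/z9.png",np.hstack([a,b]))
# basket top plane z=.034, walls
o=r.get_obs();print(o["clock"],o["tcp_pos"],o["contact_force"],o["grip_width"])
E
```

```text
19.7667 [ 0.56205617 -0.16638123  0.32405448] [ 0.24425994 -0.02452121 -0.36197902] 0.042484678645394576
```

View pics/z9.png

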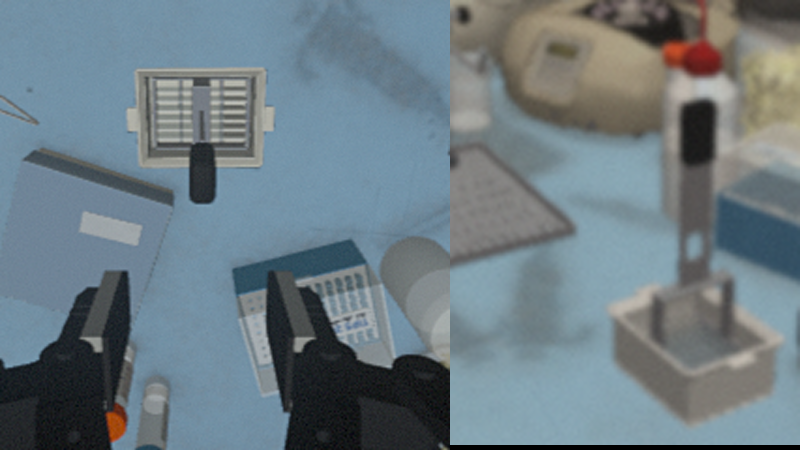

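The view shows the rack upright and seated inside the dish (wrist crop centre about (202,118)). The gripper is open and well clear above it.

```bash
python3 -c "
from bench import r
print(r.hand_in())"
```

```text
the job is handed in; nothing more can be done
None
```

The rack is off the hook and standing on the floor of the staining dish. I let go only after feeling the bottom, and handed the job in at about 20 s of the 72 allowed.

- **Off the hook:** I gripped the rack and raised it. I felt the barb stop at about 2.6 N and the underside of the rod. That second touch was firmer than intended, about 12 N against the 15 N limit, and I backed off at once. I then tilted the rack 40°, foot outward, and led it over the barb with no contact forces showing.
- **Into the dish:** The dish position from the wrist camera agreed to about 1 mm between looks. The scene and side views put it 5–9 mm further to −y, and I used the wrist values. The rack went in without touching the walls. The floor was felt with a net push of about 4.6 N at 0.1876 m, against 0.1877 m predicted.
- **Last checks:** The final picture shows the rack upright inside the dish and the dish not visibly moved. The gripper is open and about 10 cm above the grip, with the contact force near zero. I did not measure the timer, forceps or wash bottle again afterwards; nothing was felt touching them.

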